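Prime the rinse and load the sample tray into the cytometer's loader

ROBOT

A 7-joint arm with a two-finger parallel gripper is mounted at the origin on the work surface. World frame = base frame: x ahead of the robot, y to its left, z up, the work surface at z = 0. Lengths are in m, angles in rad, forces in N, time in s.
With the tool pointing down it reaches from about 0.425 to 0.925 m from the base axis. Payload 6.8 kg.
Tool frame: the origin (TCP) lies midway between the tips of the shut fingers; the grasp point (between the pads) lies 19 mm behind it (r.grip_depth is the distance from the TCP to the grasp point, in m); z points along the fingers, y is the line along which they close (so a half turn about z gives the same grasp; the last joint's range is limited). The gripper opens to 85 mm and grips with 20 to 120 N. Pads are 22 mm wide; open, the fingers measure 114 mm over their backs; the gripper's body (76 mm by 85 mm) begins 54 mm behind the grasp point. The pads swing forward as they close: fully open they stand 13 mm farther back than shut.
Start: joints at [-1.224, 0.477, 0.022, 1.555, -0.011, 1.109, -0.083], TCP at [0.297, 0.606, 0.231] pointing down, gripper open.
Joint ranges: [-2.96, 2.96], [-0.34, 2.1], [-1.41, 1.46], [0.24, 2.44], [-1.37, 4.51], [0.17, 1.92], [-2.96, 2.96]. Speed limits (rad/s): [2.39, 2.39, 3.14, 3.14, 3.14, 3.14, 3.14].

INTERFACE

Orientations are given as a rotation vector (axis times angle).
In Python, from bench import telemetry, grab_frame, calibration, order, silhouettes, r gives the robot as it stands.
- The arm moves only by the tool apply_moves, never from a script. Its argument "moves" is a list of rows, each a list of 7 numbers: the turn, a rotation vector about the tool's x, y, z scaled (see below), then the shift along the tool's x, y, z scaled (see below), then the opening, from -1 (shut) to 1 (fully open). A call has exactly 8 rows; each row shifts and turns the commanded pose from where the row before left it, along the tool's axes as they then stand; what a row does not reach is not made up. The controller multiplies each number of a shift by 1000 mm and each number of a turn by 6 degrees. A row lasts 1/12 s, in which the tool goes at most 41.7 mm and 7.16 degrees, less where a joint would pass 70% of its speed; a pose out of reach is approached as far as the arm can. A call with a number of a shift or a turn outside -1 to 1 is refused whole. A call with a gripper value outside its range is refused whole. The fingers move at their own pace and stop on an object; "grip_force" is the grip in N (left out, the last holds). Time passes only in rows, so rows that do not move let the fingers close, or fill a call up. It gives the time, the measured TCP pose, the force, the opening and the grip force at its end, in the units of the state.
- telemetry.get_obs(): the state, without advancing time (a new reading comes with each control period).
- grab_frame(name): name is "scene" or "top" or "wrist"; returns the picture (384x512x3 uint8, blue, green, red); there is no depth.
- calibration(name): a dict with "fx", "fy", "cx", "cy" (pixels), "world_from_camera" (4x4, takes a point from camera to world coordinates); the wrist camera has in their place "mount" (4x4, takes a point from camera to tool coordinates, whose origin is the TCP and whose axes are the flange's). Camera axes: x right, y down, z forward; pixel columns grow to the right and rows downward; lengths in m; the calibration is good to about 2 mm. The wrist camera is an equidistant fisheye: a pixel r from the principal point sees the ray r / f radians off the axis. A picture is of the moment at which its call begins: read the wrist's pose just before it. calibration takes no time and is no camera call.
- order.hand_in(): hands the job in; it is judged then, once.
Trained networks look in the newest picture that a camera, given by its name, has taken for a name from the list of things; names that differ only in an ending like _2 or _b are one class to them, and where a whole thing is asked for, a point or a joint stands for the part that bears it (a point fixed in the world has none). Each returns a list of dicts, best first, with "p" (0 to 1); they miss things now and then, are a little off and sometimes report something else, mostly with a low value. They report only what shows in the picture. A call takes as long as a camera call. They do not tell look-alikes from the thing itself.
- silhouettes(thing, camera): "mask" (384x512 bool, what is visible of it) and "extent" ([centre column, centre row, width, height] in pixels, round what is visible of it).
The state is a dict: "clock": time; "joints": joint angles; "qvel": joint speeds; "tau": joint torques, N m; "tcp_pos": TCP position; "orientation": TCP orientation; "contact_force": force on the tool from outside, world axes, zero at the start; "moment": the same for the moment, N m; "grip_width": finger opening in m; "gripper_force": force on a finger pad.
Only numpy, scipy, OpenCV 4.12 (cv2) and the standard library are available. Lean on these libraries where they do the work, as an engineer would, in place of code of your own. Each camera call takes 0.05 s, during which the arm holds its last target. There are 200 camera calls.

TASK

Get the sample loader ready for a run: first prime its rinse by pressing the red pump cap of the yellow-banded canister all the way down and letting it spring back up. Then pick up the blue sample tray, set its nose into the loader's guides and slide it fully home against the back stop, nose (the end without the orange wall) first, lying flat in its slots and then let go. Keep all four vials standing in their own pockets, and do not shift or tip the other things on the bench.

Things in the scene. Friction and masses are not known exactly. Their poses are not given: they have to be found in the camera images.
- loader: Fixed navy and white sample loader; place and heading vary (front roughly to +y). Origin on the table under the centre of a fully home tray; +x runs level into the machine (sliding direction), z up. In its frame, mm: deck (lip and bay floor) 20 high, x -150 to 140, 150 wide; housing x -30 to 130, 200 wide, 165 high. Nothing above deck and guides before x = -30.
- bay_mouth (a point): On the loader's deck at x = -80: black guides, 14 mm high above the deck, leave a lane 105 mm wide from here inwards; outwards they flare to about 122 mm at x = -120.
- bay_door (a point): On the loader's deck at x = -30, the housing's front face: opening 140 mm wide, its roof 92 mm above the deck. From x = -20 inwards slot tops begin 9 mm above the deck and overhang the lane's sides to 88 mm apart. A home tray leaves 55 mm standing out of the housing.
- bay_home (a point): Point of the loader on its deck (20 mm above the table) where the centre of the tray's underside lies when fully home (its nose then 1 mm off the black back stop, whose face is at x = +86); axes as the loader's.
- tray: Loose blue tray, 170 (x) by 100 (y) mm, base 5 mm thick, about 0.4 kg with its vials. Origin: centre of its underside; +x to the nose, z up. Pocket blocks 34 by 80 mm at x = 55 and -52, tops 20 mm above the underside. White bow handle in the middle.
- tray_grip (a point): Centre of the bow handle's bar: 60 mm long (tray x), 12 mm wide (y), 54 to 74 mm above the underside, on two posts, over the loaded tray's middle; axes as the tray's: pinch across y.
- tray_push (a point): Middle of the outer face of the orange rear wall (80 mm wide, 6 mm thick, top 32 mm above the underside), 85 mm behind the tray's origin, 20 mm above the underside; a good place to push.
- vial0: Loose capped vial, red cap, 22 mm diameter, 46 mm tall, origin at the centre of its underside, z up; stands in pocket 0 of the tray, its top 51 mm above the tray's underside.
- vial1: Loose capped vial, green cap, 22 mm diameter, 46 mm tall, origin at the centre of its underside, z up; stands in pocket 1 of the tray, its top 51 mm above the tray's underside.
- vial2: Loose capped vial, yellow cap, 22 mm diameter, 46 mm tall, origin at the centre of its underside, z up; stands in pocket 2 of the tray, its top 51 mm above the tray's underside.
- vial3: Loose capped vial, white cap, 22 mm diameter, 46 mm tall, origin at the centre of its underside, z up; stands in pocket 3 of the tray, its top 51 mm above the tray's underside.
- pocket0 (a point): Floor centre of the tray's pocket 0 (24 mm square, 15 mm deep), at x = 55, y = 20 mm on the tray, 5 mm above its underside.
- pocket1 (a point): Floor centre of the tray's pocket 1 (24 mm square, 15 mm deep), at x = 55, y = -20 mm on the tray, 5 mm above its underside.
- pocket2 (a point): Floor centre of the tray's pocket 2 (24 mm square, 15 mm deep), at x = -52, y = 20 mm on the tray, 5 mm above its underside.
- pocket3 (a point): Floor centre of the tray's pocket 3 (24 mm square, 15 mm deep), at x = -52, y = -20 mm on the tray, 5 mm above its underside.
- pump_top (a point): Centre of the top of the red sprung pump cap (34 mm diameter) on the fixed white canister with a yellow band (68 mm diameter, on a 90 mm square grey base, turned by its own yaw); 172 mm above the table, a thin red nozzle points out to one side.
- pump_cap (a joint): Travel of the pump cap in m: 0 up, 0.008 fully down; about 2 N to start, 6 N fully down, springs back.
- buffer: Bystander: white bottle with blue screw cap, 68 mm diameter, 165 mm tall, origin at its underside; it and the canister swap places.
- jar: Bystander: small clear jar with orange lid, 36 mm diameter, 50 mm tall, origin at its underside.
- amber: Bystander: small amber bottle with black cap, 36 mm diameter, 75 mm tall, origin at its underside; it and the jar swap places.
- wash: Bystander: clear bottle with green cap, 60 mm diameter, 170 mm tall, origin at its underside.
- tube_rack: Bystander: yellow rack of tubes, 65 by 110 mm, 75 mm tall, origin at the centre of its underside.
Things that resemble listed ones, but are neither listed nor needed, are in the scene too. Leave any pink look-alike of the part that bears pump_top alone.

How it is judged:
By the outcome, as a careful person would: the job done as asked, in the order asked, and still so for the second after the job is handed in, with the robot touching nothing.
It also fails if it takes over 64 s, if anything falls off the work surface, if the arm or the gripper's body presses on something with over 40 N, if the wrist force passes 120 N, or if a joint passes its speed limit or range.

## Working session

There is one attempt and no reset: what is moved stays moved. The work goes in short steps, Python scripts to look and compute and a tool call to move; the robot and the scene stay as the last step left them, time stands still between calls to the robot, and variables do not carry over. Pictures are saved under pics/ and viewed, at most 13 in all, crops included, and the job is handed in when it is done.

Besides the shell and the picture viewer there is one more tool, called as name(argument=value, ...), one argument or row to a line, values as JSON. apply_moves: Moves the arm, as the interface text tells. Its arguments: {"type":"object","properties":{"moves":{"type":"array"},"grip_force":{"type":"number"}},"required":["moves"]}

```bash
ls; mkdir -p pics; python3 - <<'E'
from bench import telemetry, grab_frame, calibration
import cv2, numpy as np
a=grab_frame("scene");b=grab_frame("top")
cv2.imwrite("pics/scene.png",a);cv2.imwrite("pics/top.png",b)
print(telemetry.get_obs())
for n in("scene","top","wrist"):print(n,calibration(n))
E
```

```text
pics
{'clock': 0.1, 'joints': array([-1.2240977 ,  0.47771953,  0.02237517,  1.55633634, -0.01150424,
        1.10931346, -0.08311299]), 'qvel': array([-3.62631772e-05, -2.86609953e-03,  1.01914141e-03, -2.64630918e-03,
       -1.55813213e-03, -3.26883935e-04,  7.00990713e-04]), 'tau': array([ 3.85170497e-03, -5.97756708e+01,  1.61342919e+00, -2.81954205e+01,
        1.27842525e-02,  5.05714313e-03,  1.34475710e-05]), 'tcp_pos': array([0.29630877, 0.60589657, 0.23042903]), 'orientation': array([-7.08236044e-01, -3.06046956e+00,  2.56032517e-03]), 'contact_force': array([-0.79276337, -0.28166285, -0.83818256]), 'moment': array([-0.01189007,  0.08106416, -0.01310213]), 'gripper_force': 0.0, 'grip_width': 0.08552069805051105}
scene {'fx': 487.8640506297831, 'fy': 487.8640506297831, 'cx': 251.98387539799285, 'cy': 193.44190126259406, 'world_from_camera': array([[-0.14270615,  0.74051692, -0.65671123,  1.32001658],
       [ 0.98962946,  0.11773881, -0.08228675,  0.13413786],
       [ 0.01638567, -0.6616436 , -0.74963941,  1.00120829],
       [ 0.        ,  0.        ,  0.        ,  1.        ]])}
top {'fx': 375.4480769032727, 'fy': 375.4480769032727, 'cx': 256.6208244717782, 'cy': 194.4248759802377, 'world_from_camera': array([[-0.01831533, -0.98284717,  0.18351018,  0.3533492 ],
       [-0.9996574 ,  0.02143356,  0.01502289,  0.02886011],
       [-0.01869848, -0.18317216, -0.98290301,  1.05571757],
       [ 0.        ,  0.        ,  0.        ,  1.        ]])}
wrist {'fx': 297.3186396354542, 'fy': 297.3186396354542, 'cx': 251.76350528013086, 'cy': 191.29810363294106, 'mount': array([[ 5.50665659e-04, -9.63730280e-01, -2.66877585e-01,
         6.70244842e-02],
       [ 9.99999597e-01,  3.41623022e-04,  8.29717439e-04,
        -8.96651007e-04],
       [-7.08452292e-04, -2.66877934e-01,  9.63730080e-01,
        -1.43496279e-01],
       [ 0.00000000e+00,  0.00000000e+00,  0.00000000e+00,
         1.00000000e+00]])}
```

View pics/scene.png

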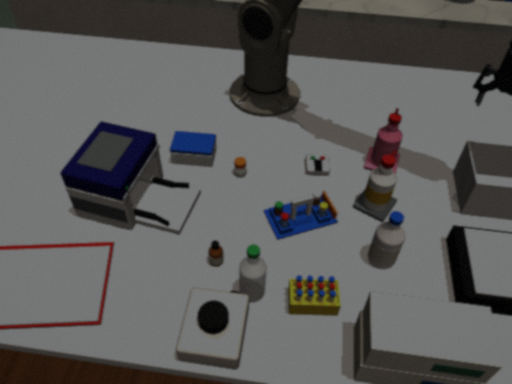

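View pics/top.png

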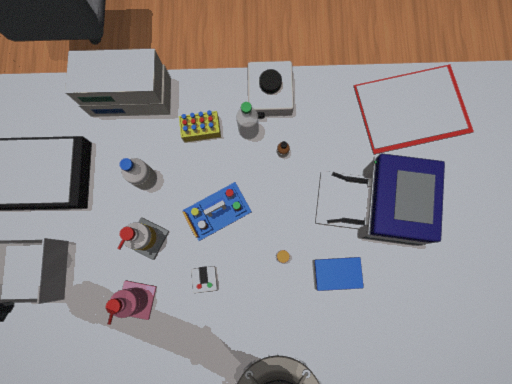

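Top view: the yellow-banded canister has its cap at (127,234). The pink look-alike is at (115,305), and the buffer, with a blue cap, is at (127,165). The tray is at (217,211) with its orange wall to the lower left. The loader is at (405,200) with its lip toward +y. I'll check what the networks report and enlarge the candidates.

```bash
cat > h.py <<'E'
import numpy as np, cv2
from bench import calibration
from scipy.optimize import minimize
C={n:calibration(n) for n in("scene","top")}
def proj(n,P):
    c=C[n];T=np.linalg.inv(c["world_from_camera"]);q=np.atleast_2d(P)@T[:3,:3].T+T[:3,3]
    return np.c_[c["fx"]*q[:,0]/q[:,2]+c["cx"],c["fy"]*q[:,1]/q[:,2]+c["cy"]]
def onplane(n,u,v,z):
    c=C[n];W=c["world_from_camera"];d=W[:3,:3]@[(u-c["cx"])/c["fx"],(v-c["cy"])/c["fy"],1]
    return W[:3,3]+d*(z-W[2,3])/d[2]
def box(x0,x1,y0,y1,z0,z1):return np.array([[x,y,z] for x in(x0,x1) for y in(y0,y1) for z in(z0,z1)])
def cyl(x,y,r,z0,z1):
    a=np.linspace(0,2*np.pi,24,endpoint=False);return np.array([[x+r*np.cos(t),y+r*np.sin(t),z] for t in a for z in(z0,z1)])
def place(P,p):
    x,y,a=p;c,s=np.cos(a),np.sin(a);return P@np.array([[c,s,0],[-s,c,0],[0,0,1]])+[x,y,0]
def render(n,parts,p,S=4):
    m=np.zeros((384*S,512*S),np.uint8)
    for P in parts:
        q=proj(n,place(P,p));cv2.fillConvexPoly(m,cv2.convexHull((((q+.5)*S)-.5).astype(np.float32)).round().astype(np.int32),1)
    return cv2.resize(m.astype(np.float32),(512,384),interpolation=cv2.INTER_AREA)
def fit(parts,masks,p0,scale=(.01,.01,.05)):
    sc=np.array(scale)
    def f(q):
        e=0
        for n,m in masks:
            r=render(n,parts,p0+q*sc);e+=np.abs(r-m).sum()/m.sum()
        return e
    s=minimize(f,np.zeros(3),method="Nelder-Mead",options=dict(initial_simplex=np.array([[0,0,0],[1,0,0],[0,1,0],[0,0,1.]]),xatol=.005,fatol=1e-5))
    return p0+s.x*sc,s.fun
E
python3 - <<'E'
from bench import grab_frame,silhouettes
import cv2,numpy as np,pickle
im={n:grab_frame(n) for n in("scene","top")}
D={}
for t in["loader","tray","tray_grip","pump_top","vial0","vial1","vial2","vial3","buffer"]:
    for n in im:
        D[t,n]=silhouettes(t,n)
        print(t,n,[(round(d["p"],2),np.round(d["extent"]).tolist(),int(d["mask"].sum())) for d in D[t,n]])
pickle.dump(D,open("D.pkl","wb"))
a=cv2.resize(im["top"][150:330,85:265],(400,400),interpolation=cv2.INTER_CUBIC)
b=cv2.resize(im["scene"][100:250,260:410],(400,400),interpolation=cv2.INTER_CUBIC)
cv2.imwrite("pics/crop1.png",np.hstack([a,b]))
E
```

```text
loader scene [(0.72, [132.0, 179.0, 138.0, 110.0], 9872)]
loader top [(0.97, [380.0, 199.0, 132.0, 88.0], 9326)]
tray scene [(0.96, [300.0, 216.0, 72.0, 43.0], 1911)]
tray top [(0.82, [219.0, 213.0, 69.0, 54.0], 1901), (0.41, [380.0, 200.0, 129.0, 93.0], 9303)]
tray_grip scene [(0.96, [299.0, 215.0, 75.0, 45.0], 1841)]
tray_grip top [(0.67, [216.0, 209.0, 69.0, 53.0], 2022), (0.55, [381.0, 200.0, 132.0, 91.0], 9231), (0.21, [284.0, 151.0, 14.0, 17.0], 152)]
pump_top scene [(0.75, [390.0, 158.0, 16.0, 19.0], 210), (0.62, [392.0, 118.0, 15.0, 17.0], 137), (0.28, [252.0, 271.0, 31.0, 56.0], 1234)]
pump_top top [(0.65, [127.0, 238.0, 16.0, 26.0], 209), (0.53, [204.0, 224.0, 15.0, 10.0], 74), (0.47, [114.0, 312.0, 20.0, 27.0], 227)]
vial0 scene [(0.6, [279.0, 207.0, 10.0, 14.0], 113), (0.49, [285.0, 220.0, 13.0, 17.0], 102)]
vial0 top [(0.64, [202.0, 222.0, 13.0, 8.0], 52), (0.5, [240.0, 208.0, 8.0, 9.0], 60), (0.17, [128.0, 235.0, 15.0, 16.0], 168)]
vial1 scene [(0.6, [279.0, 207.0, 10.0, 14.0], 113), (0.49, [285.0, 220.0, 13.0, 17.0], 102)]
vial1 top [(0.64, [202.0, 222.0, 13.0, 8.0], 52), (0.5, [240.0, 208.0, 8.0, 9.0], 60), (0.17, [128.0, 235.0, 15.0, 16.0], 168)]
vial2 scene [(0.6, [279.0, 207.0, 10.0, 14.0], 113), (0.49, [285.0, 220.0, 13.0, 17.0], 102)]
vial2 top [(0.64, [202.0, 222.0, 13.0, 8.0], 52), (0.5, [240.0, 208.0, 8.0, 9.0], 60), (0.17, [128.0, 235.0, 15.0, 16.0], 168)]
vial3 scene [(0.6, [279.0, 207.0, 10.0, 14.0], 113), (0.49, [285.0, 220.0, 13.0, 17.0], 102)]
vial3 top [(0.64, [202.0, 222.0, 13.0, 8.0], 52), (0.5, [240.0, 208.0, 8.0, 9.0], 60), (0.17, [128.0, 235.0, 15.0, 16.0], 168)]
buffer scene [(0.83, [383.0, 239.0, 39.0, 58.0], 1406)]
buffer top [(0.61, [285.0, 149.0, 15.0, 19.0], 173), (0.55, [137.0, 175.0, 40.0, 34.0], 870)]
```

View pics/crop1.png

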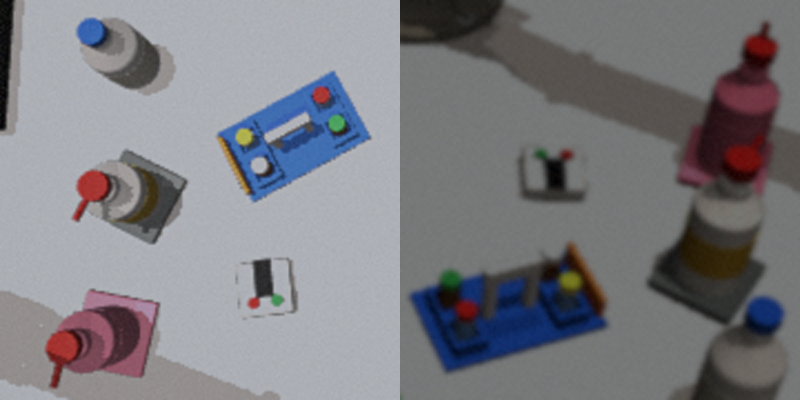

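The crop shows three candidates: the white canister with the yellow band, cap at top (127,234) and scene (388,160); the pink look-alike, cap at top (114,306); and the buffer with its blue cap. The white canister fits the description. The tray's nose (red and green vials) points away from the orange wall. Next I fit the poses.

```bash
cat > m.py <<'E'
from h import *
import pickle
from scipy.optimize import least_squares
D=pickle.load(open("D.pkl","rb"))
M=lambda t,n,i=0:(n,D[t,n][i]["mask"].astype(np.float32))
for z in(.172,.164):print("pump top",onplane("top",127.3,233.7,z))
dep=[(box(-150,140,-75,75,0,20)/1000),(box(-30,130,-100,100,20,165)/1000)]
g=onplane("top",380,199,.05)
for ns in(("top",),("scene","top")):
    print("loader",ns,fit(dep,[M("loader",n) for n in ns],np.array([g[0],g[1],-1.6])))
tp=[box(-85,85,-50,50,0,5)/1000,box(38,72,-40,40,5,20)/1000,box(-69,-35,-40,40,5,20)/1000,box(-85,-79,-40,40,5,32)/1000,box(-30,30,-6,6,54,74)/1000]+[cyl(x/1000,y/1000,.011,.02,.051) for x in(55,-52) for y in(20,-20)]
# caps points
px=np.array([[229.5,193.2],[236.7,205.8],[195.3,212.1],[202.5,225.2]])
L=np.array([[55,20,51],[55,-20,51],[-52,20,51],[-52,-20,51]])/1000
g=onplane("top",217,211,.05)
s=least_squares(lambda p:(proj("top",place(L,p))-px).ravel(),[g[0],g[1],-1]);print("tray caps",s.x,s.fun.round(2))
for ns in(("top",),("scene","top")):
    print("tray",ns,fit(tp,[M("tray",n) for n in ns],s.x))
# pump by scene+top
s2=least_squares(lambda p:np.r_[proj("top",[p[0],p[1],.172])[0]-[127.3,233.7],proj("scene",[p[0],p[1],.166])[0]-[260+.375*742,100+.375*162]],[.3,.35]);print(s2.x,s2.fun)
for t in["amber","jar","wash","tube_rack"]:pass
for n,u,v,h in[("jar/top",283,256,.05),("amber",284,148,.075),("wash cap",246,108,.17),("buffer cap",127,165,.165),("white box",204,279,.02),("pink cap",113,307,.172),("rack",200,125,.075)]:print(n,onplane("top",u,v,h).round(3))
E
python3 m.py
```

```text
pump top [0.43057451 0.34980895 0.172     ]
pump top [0.4312736  0.35271439 0.164     ]
loader ('top',) (array([ 0.51514819, -0.27406478, -1.73481465]), np.float64(0.02212229184806347))
loader ('scene', 'top') (array([ 0.51510568, -0.27460449, -1.7237976 ]), np.float64(0.07603040337562561))
tray caps [ 0.50242329  0.1561321  -1.07199266] [ 0.27 -0.13  0.19 -0.15 -0.1   0.29 -0.35 -0.01]
tray ('top',) (array([ 0.50551413,  0.15881664, -1.08270483]), np.float64(0.15718699991703033))
tray ('scene', 'top') (array([ 0.50515471,  0.15861219, -1.08161486]), np.float64(0.4119347929954529))
[0.45034987 0.53225365] [-75.827098    -6.80030302 -74.9392986   14.0402288 ]
jar/top [ 0.374 -0.022  0.05 ]
amber [ 0.663 -0.033  0.075]
wash cap [0.74  0.065 0.17 ]
buffer cap [0.6   0.361 0.165]
white box [0.318 0.191 0.02 ]
pink cap [0.264 0.375 0.172]
rack [0.735 0.197 0.075]
```

```bash
cat > plan.py <<'E'
import numpy as np
from scipy.spatial.transform import Rotation as Ro
from bench import telemetry
def pose():
    o=telemetry.get_obs();return np.array(o["tcp_pos"]),Ro.from_rotvec(o["orientation"])
def down(ty): # tool pointing down with tool y at world angle ty
    y=np.array([np.cos(ty),np.sin(ty),0]);z=np.array([0,0,-1.]);return Ro.from_matrix(np.c_[np.cross(y,z),y,z])
def plan(target,R1=None,p=None,R=None):
    p0,R0=pose();p=p0 if p is None else p;R=R0 if R is None else R
    R1=R if R1 is None else R1
    dv=(R.inv()*R1).as_rotvec(degrees=True)
    print("turn deg tool",dv.round(2),"units",(dv/6).round(3),"| shift(m) in NEW tool axes",R1.inv().apply(target-p).round(4),"in OLD",R.inv().apply(target-p).round(4))
E
python3 - <<'E'
from h import *;from plan import *
from scipy.optimize import least_squares
s2=least_squares(lambda p:np.r_[proj("top",[p[0],p[1],.172])[0]-[127.3,233.7],proj("scene",[p[0],p[1],.17])[0]-[388.3,160.7]],[.43,.35]);print(s2.x,s2.fun)
ty=-1.077+np.pi/2
plan(np.array([.431,.350,.23])); plan(np.array([.431,.350,.23]),down(ty))
E
```

```text
[0.43217703 0.3526775 ] [-1.17580081 -0.65488975 -1.08405096 -0.83108449]
turn deg tool [0. 0. 0.] units [0. 0. 0.] | shift(m) in NEW tool axes [-0.2334 -0.1712  0.0013] in OLD [-0.2334 -0.1712  0.0013]
turn deg tool [-0.   -0.   35.65] units [-0.    -0.     5.941] | shift(m) in NEW tool axes [-0.2895 -0.0031  0.0013] in OLD [-0.2334 -0.1712  0.0013]
```

apply_moves(
  moves=[
    [0,0,0,-0.0292,-0.0214,0,-1],
    [0,0,0,-0.0292,-0.0214,0,-1],
    [0,0,0,-0.0292,-0.0214,0,-1],
    [0,0,0,-0.0292,-0.0214,0,-1],
    [0,0,0,-0.0292,-0.0214,0,-1],
    [0,0,0,-0.0292,-0.0214,0,-1],
    [0,0,0,-0.0292,-0.0214,0,-1],
    [0,0,0,-0.0292,-0.0214,0,-1],
  ],
)

```text
clock: 1.77
tcp_pos: [0.4318, 0.3484, 0.2316]
orientation: [0.708, 3.06, 0.001]
contact_force: [0.7, -0.2, 0.7]
grip_width: 0.0004
gripper_force: 0.0
```

```bash
cat >> h.py <<'E'
def wproj(P,p,R):
    """world points -> wrist pixels (equidistant fisheye)"""
    c=calibration("wrist");m=c["mount"];t=(np.atleast_2d(P)-p)@R.as_matrix()
    q=(t-m[:3,3])@m[:3,:3];th=np.arctan2(np.hypot(q[:,0],q[:,1]),q[:,2]);f=np.arctan2(q[:,1],q[:,0])
    return np.c_[c["fx"]*th*np.cos(f)+c["cx"],c["fy"]*th*np.sin(f)+c["cy"]]
E
python3 - <<'E'
from h import *;from plan import *
from bench import grab_frame,silhouettes,telemetry
p,R=pose();im=grab_frame("wrist");print(p,telemetry.get_obs()["grip_width"])
for (x,y) in[(.431,.350),(.4322,.3527)]:
    q=wproj(np.array([[x,y,.172]]),p,R)[0];print(q)
    cv2.circle(im,tuple(int(v) for v in q.round()),2,(0,255,0),1)
c=cyl(.4315,.351,.017,.172,.172)
for q in wproj(c,p,R):cv2.circle(im,tuple(int(v) for v in q.round()),1,(255,255,0),-1)
cv2.imwrite("pics/w1.png",im)
E
```

```text
[0.43178035 0.34838127 0.23156556] 0.0005074398166195177
[254.256225   203.87432733]
[258.37131473 203.73000721]
```

View pics/w1.png

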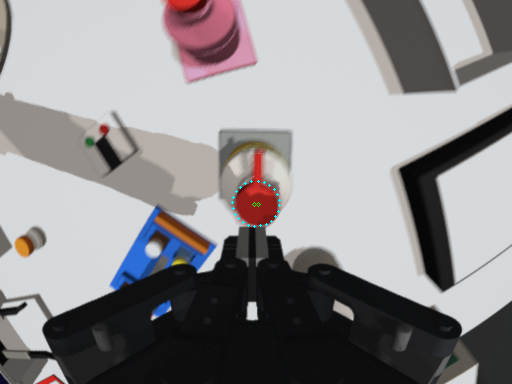

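The projected cap circle at (257,203) matches the red cap. Pressing now.

apply_moves(
  moves=[
    [0,0,0,0,0,0.025,-1],
    [0,0,0,0.001,0.002,0.025,-1],
    [0,0,0,0,0,0.01,-1],
    [0,0,0,0,0,0.004,-1],
    [0,0,0,0,0,0.003,-1],
    [0,0,0,0,0,0,-1],
    [0,0,0,0,0,0,-1],
    [0,0,0,0,0,0,-1],
  ],
)

```text
clock: 2.48
tcp_pos: [0.431, 0.3522, 0.1655]
orientation: [-0.708, -3.061, 0.0]
contact_force: [-2.6, -4.0, 5.1]
grip_width: 0.0002
gripper_force: 2.6
```

apply_moves(
  moves=[
    [0,0,0,0,0,0.001,-1],
    [0,0,0,0,0,0.001,-1],
    [0,0,0,0,0,0.001,-1],
    [0,0,0,0,0,0,-1],
    [0,0,0,0,0,0,-1],
    [0,0,0,0,0,0,-1],
    [0,0,0,0,0,0,-1],
    [0,0,0,0,0,0,-1],
  ],
)

```text
clock: 3.15
tcp_pos: [0.4312, 0.3524, 0.164]
orientation: [0.708, 3.06, 0.001]
contact_force: [-5.6, -4.5, 15.9]
grip_width: 0.0
gripper_force: 7.6
```

The force went past 6 N, so the cap bottomed out. Lifting off and turning for the tray.

apply_moves(
  moves=[
    [0,0,0,0,0,-0.035,-1],
    [0,0,0,0,0,-0.04,-1],
    [0,0,0.99,0,0,0,1],
    [0,0,0.99,0,0,0,1],
    [0,0,0.99,0,0,0,1],
    [0,0,0.99,0,0,0,1],
    [0,0,0.99,0,0,0,1],
    [0,0,0.99,0,0,0,1],
  ],
)

```text
clock: 3.82
tcp_pos: [0.4313, 0.353, 0.2375]
orientation: [1.617, 2.693, 0.003]
contact_force: [0.5, 0.3, 0.1]
grip_width: 0.0724
gripper_force: 0.0
```

```bash
python3 - <<'E'
from plan import *
from bench import grab_frame
import cv2
a=grab_frame("wrist");cv2.imwrite("pics/w2.png",a)
print(pose()[0]);plan(np.array([.5035,.157,.235]),down(-1.077+np.pi/2))
E
```

```text
[0.43129901 0.35302163 0.2374677 ]
turn deg tool [ 0.1  -0.05 -0.59] units [ 0.016 -0.008 -0.098] | shift(m) in NEW tool axes [-0.2068 -0.0293  0.0025] in OLD [-0.2071 -0.0272  0.0022]
```

apply_moves(
  moves=[
    [0,0,0,-0.0345,-0.0047,0,1],
    [0,0,0,-0.0345,-0.0047,0,1],
    [0,0,0,-0.0345,-0.0047,0,1],
    [0,0,0,-0.0345,-0.0047,0,1],
    [0,0,0,-0.0345,-0.0047,0,1],
    [0,0,0,-0.0345,-0.0047,0,1],
    [0,0,0,0,0,0,1],
    [0,0,0,0,0,0,1],
  ],
)

```text
clock: 4.53
tcp_pos: [0.5055, 0.1546, 0.2373]
orientation: [1.614, 2.694, 0.002]
contact_force: [-0.0, 0.6, 0.1]
grip_width: 0.0852
gripper_force: 0.0
```

```bash
python3 - <<'E'
from h import *;from plan import *
from bench import grab_frame,silhouettes
p,R=pose();im=grab_frame("wrist");print(p)
T=np.array([[-85,-50,0],[85,-50,0],[85,50,0],[-85,50,0],[-85,-40,32],[-85,40,32],[-30,6,74],[30,6,74],[30,-6,74],[-30,-6,74],[55,20,51],[55,-20,51],[-52,20,51],[-52,-20,51]])/1000
for tp,col in(((.5024,.1561,-1.072),(0,255,0)),((.5055,.1588,-1.0827),(0,0,255))):
    for q in wproj(place(T,tp),p,R):cv2.circle(im,tuple(int(v) for v in q.round()),2,col,-1)
cv2.imwrite("pics/w3.png",cv2.resize(im,(800,600),interpolation=cv2.INTER_CUBIC))
E
```

```text
[0.50554437 0.15463581 0.2372813 ]
```

View pics/w3.png

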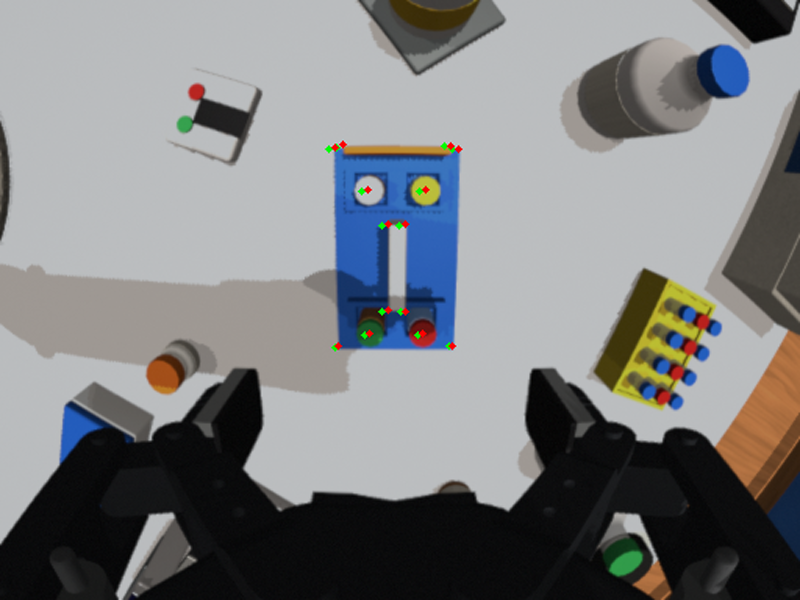

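The dots from the second fit (.5055, .1588, −1.083) land on the vial caps, e.g. white (369,190) and red (423,334), and on the bow handle at (398,268). I'll use it to grasp.

```bash
python3 - <<'E'
from plan import *
plan(np.array([.5055,.1588,.046]),down(-1.0827+np.pi/2))
E
```

```text
turn deg tool [ 0.08 -0.02  0.35] units [ 0.014 -0.004  0.059] | shift(m) in NEW tool axes [0.0017 0.0015 0.1911] in OLD [0.0016 0.0013 0.1911]
```

apply_moves(
  moves=[
    [0,0,0.06,0.0017,0.0015,0.03,1],
    [0,0,0,0,0,0.035,1],
    [0,0,0,0,0,0.035,1],
    [0,0,0,0,0,0.035,1],
    [0,0,0,0,0,0.03,1],
    [0,0,0,0,0,0.015,1],
    [0,0,0,0,0,0.011,1],
    [0,0,0,0,0,0,1],
  ],
)

```text
clock: 5.25
tcp_pos: [0.5035, 0.1601, 0.0435]
orientation: [-1.614, -2.693, 0.003]
contact_force: [-0.4, 0.1, 0.6]
grip_width: 0.0853
gripper_force: 0.0
```

apply_moves(
  moves=[
    [0,0,0,0,0,0,-1],
    [0,0,0,0,0,0,-1],
    [0,0,0,0,0,0,-1],
    [0,0,0,0,0,0,-1],
    [0,0,0,0,0,0,-1],
    [0,0,0,0,0,0,-1],
    [0,0,0,0,0,0,-1],
    [0,0,0,0,0,0,-1],
  ],
  grip_force=50,
)

```text
clock: 5.92
tcp_pos: [0.5056, 0.1591, 0.0458]
orientation: [1.619, 2.691, 0.002]
contact_force: [1.2, 0.5, 3.3]
grip_width: 0.0108
gripper_force: 51.5
```

apply_moves(
  moves=[
    [0,0,0,0,0,-0.005,-1],
    [0,0,0,0,0,-0.015,-1],
    [0,0,0,0,0,-0.02,-1],
    [0,0,0,0,0,-0.02,-1],
    [0,0,0,0,0,-0.02,-1],
    [0,0,0,0,0,-0.01,-1],
    [0,0,0,0,0,0,-1],
    [0,0,0,0,0,0,-1],
  ],
)

```text
clock: 6.58
tcp_pos: [0.5045, 0.1587, 0.135]
orientation: [-1.619, -2.692, 0.0]
contact_force: [0.1, -0.6, -3.8]
grip_width: 0.0114
gripper_force: 50.3
```

apply_moves(
  moves=[
    [0,0,0.5,0,0,0,-1],
    [0,0,0.9,0,0,0,-1],
    [0,0,0.9,0,0,0,-1],
    [0,0,0.9,0,0,0,-1],
    [0,0,0.9,0,0,0,-1],
    [0,0,0.9,0,0,0,-1],
    [0,0,0.8,0,0,0,-1],
    [0,0,0.4,0,0,0,-1],
  ],
)

```text
clock: 7.25
tcp_pos: [0.5036, 0.1583, 0.1334]
orientation: [-2.397, -2.029, 0.006]
contact_force: [-1.2, 0.7, -2.3]
grip_width: 0.0115
gripper_force: 50.3
```

```bash
python3 - <<'E'
from plan import *
from bench import telemetry
o=telemetry.get_obs();print(o["tcp_pos"],o["grip_width"],o["contact_force"],o["joints"].round(2))
plan(np.array([.552,-.047,.137]),down(-1.732+np.pi/2))
E
```

```text
[0.5036457  0.15833327 0.13340961] 0.01147103332971628 [-1.18622192  0.72261395 -2.2749659 ] [-0.78  0.38  0.45  2.02 -0.23  0.79 -0.37]
turn deg tool [-0.15  0.14 -0.27] units [-0.025  0.023 -0.045] | shift(m) in NEW tool axes [-0.1949  0.0807 -0.0036] in OLD [-0.1945  0.0816 -0.0033]
```

apply_moves(
  moves=[
    [0,0,0,-0.015,0.006,0,-1],
    [0,0,0,-0.03,0.0125,0,-1],
    [0,0,0,-0.034,0.014,0,-1],
    [0,0,0,-0.034,0.014,0,-1],
    [0,0,0,-0.034,0.014,0,-1],
    [0,0,0,-0.03,0.0125,0,-1],
    [0,0,0,-0.018,0.0075,0,-1],
    [0,0,0,0,0,0,-1],
  ],
)

```text
clock: 7.92
tcp_pos: [0.5524, -0.053, 0.134]
orientation: [2.4, 2.024, -0.006]
contact_force: [-0.0, -1.1, -4.4]
grip_width: 0.0108
gripper_force: 50.3
```

```bash
python3 - <<'E'
from h import *;from plan import *
from bench import grab_frame,silhouettes,telemetry
ps=[]
W=grab_frame("wrist")
for i in range(6):
    grab_frame("wrist");o=telemetry.get_obs();ps.append(np.r_[o["tcp_pos"],Ro.from_rotvec(o["orientation"]).as_matrix()[:2,1]])
print(np.round(ps,4))
t=grab_frame("top");s=grab_frame("scene")
cv2.imwrite("pics/w4.png",W);cv2.imwrite("pics/t4.png",t);cv2.imwrite("pics/s4.png",s)
a=cv2.resize(t[120:270,260:460],(800,600),interpolation=cv2.INTER_CUBIC)
for tp,col in(((.51515,-.27406,-1.7348),(0,255,0)),((.5151,-.2746,-1.7238),(0,0,255))):
    P=np.array([[-150,-75,20],[-150,75,20],[-30,-100,165],[-30,100,165],[130,-100,165],[130,100,165],[-80,52.5,34],[-80,-52.5,34],[-120,61,34],[-120,-61,34]])/1000
    for q in proj("top",place(P,tp)):cv2.circle(a,tuple(int(v) for v in ((q+.5-[260,120])*4-.5).round()),2,col,-1)
cv2.imwrite("pics/t4c.png",a)
E
```

```text
[[ 0.5518 -0.0475  0.1336  0.9866 -0.1633]
 [ 0.5519 -0.0461  0.1338  0.987  -0.1609]
 [ 0.5521 -0.0454  0.134   0.9872 -0.1596]
 [ 0.5523 -0.045   0.1343  0.9873 -0.1588]
 [ 0.5525 -0.045   0.1346  0.9873 -0.1586]
 [ 0.5527 -0.0451  0.1348  0.9873 -0.1587]]
```

View pics/t4c.png

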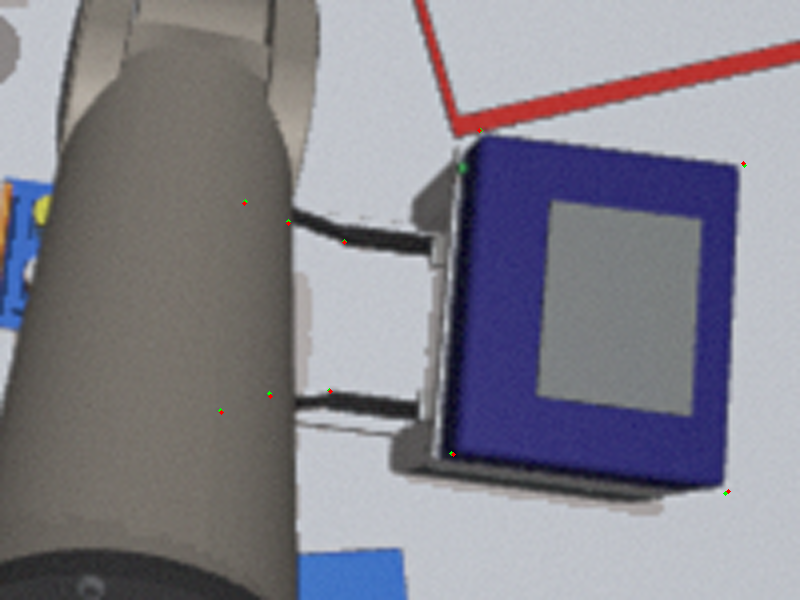

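Dots sit about 1 px off: housing corner at (738,165) against a dot at (743,163). The arm hides the lip. I'll refine on the first, unobstructed top image and on the wrist image.

```bash
python3 - <<'E'
from h import *;from plan import *
t=cv2.imread("pics/top.png");S=8
a=cv2.resize(t[160:235,310:400],(720,600),interpolation=cv2.INTER_CUBIC)
P=np.array([[-150,-75,20],[-150,75,20],[-80,52.5,34],[-80,-52.5,34],[-40,52.5,34],[-40,-52.5,34],[-120,61,34],[-120,-61,34],[-30,-100,165],[-30,100,165]])/1000
for q in proj("top",place(P,(.51515,-.27406,-1.73))):
    v=((q+.5-[310,160])*S-.5);print(v.round().tolist());cv2.circle(a,tuple(int(x) for x in v.round()),2,(0,255,0),-1)
cv2.imwrite("pics/t5.png",a)
E
```

```text
[41.0, 502.0]
[89.0, 84.0]
[289.0, 163.0]
[258.0, 461.0]
[404.0, 178.0]
[376.0, 477.0]
[176.0, 124.0]
[139.0, 469.0]
[503.0, 588.0]
[559.0, -60.0]
```

View pics/t5.png

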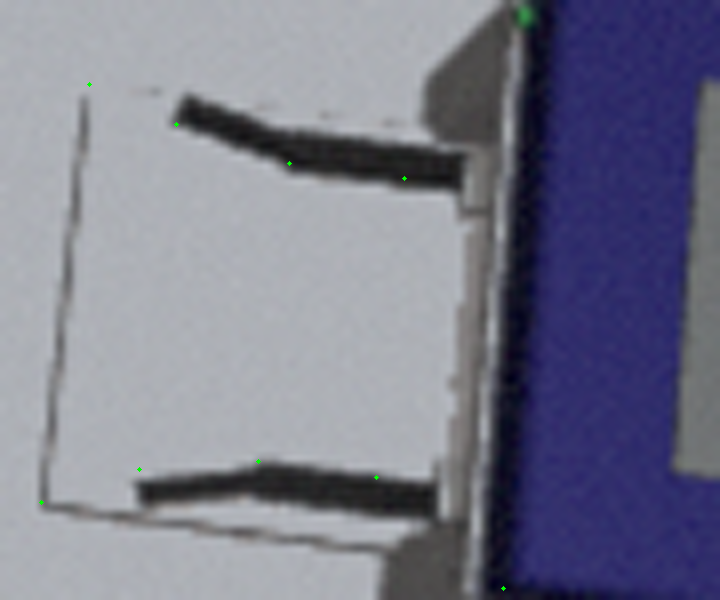

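The observed lip corners (41,503) and (88,88) and the lower guide knee (258,462) match the model, so the loader is at (.515, −.274, −1.73). A wrist check with the tray in hand comes next.

```bash
cat > wl.py <<'E'
import sys
from h import *;from plan import *
from bench import grab_frame
p,R=pose();W=grab_frame("wrist");print(p)
a=cv2.resize(W,(800,600),interpolation=cv2.INTER_CUBIC)
L=(.51515,-.27406,-1.73)
Q=np.array([[-150,-75,20],[-150,75,20],[-80,52.5,34],[-80,-52.5,34],[-40,52.5,34],[-40,-52.5,34],[-120,61,34],[-120,-61,34],[-30,-100,165],[-30,100,165],[-150,0,20]])/1000
for q in wproj(place(Q,L),p,R):cv2.circle(a,tuple(int(x) for x in ((q+.5)*1.5625-.5).round()),2,(0,255,0),-1)
y=R.as_matrix()[:,1];yaw=np.arctan2(y[1],y[0])-np.pi/2
T=np.array([[-85,-50,5],[85,-50,5],[85,50,5],[-85,50,5],[-85,-40,32],[-85,40,32],[55,20,51],[55,-20,51],[-52,20,51],[-52,-20,51]])/1000
for q in wproj(place(T,(p[0],p[1],yaw))+[0,0,p[2]-.046],p,R):cv2.circle(a,tuple(int(x) for x in ((q+.5)*1.5625-.5).round()),2,(0,0,255),-1)
c,s=np.cos(L[2]),np.sin(L[2]);d=p[:2]-L[:2];print("in loader: x %.4f y %.4f yaw err deg %.2f"%(c*d[0]+s*d[1],-s*d[0]+c*d[1],np.degrees(yaw-L[2])))
cv2.imwrite(sys.argv[1],a)
E
python3 wl.py pics/w5.png
```

```text
[ 0.55291115 -0.04555948  0.13515402]
in loader: x -0.2316 y 0.0011 yaw err deg -0.04
```

View pics/w5.png

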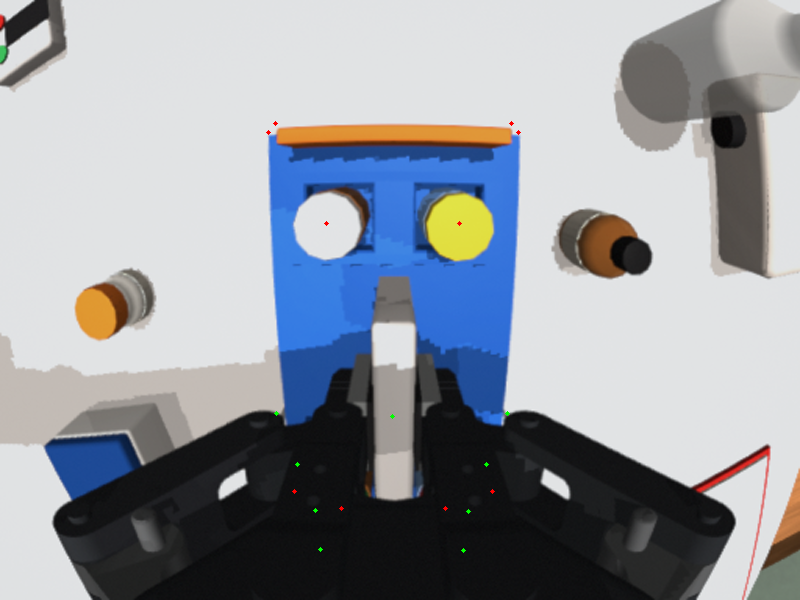

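In the wrist view the tray sits centred in the hand: wall 276–512 px against 275–512 in the model, vials standing at (327,224) and (460,224). I'll align on the lane axis and lower to just above the deck, with the nose in the flare.

apply_moves(
  moves=[
    [0,0,0,-0.015,-0.001,0,-1],
    [0,0,0,-0.0165,0,0,-1],
    [0,0,0,0,0,0.012,-1],
    [0,0,0,0,0,0.018,-1],
    [0,0,0,0,0,0.018,-1],
    [0,0,0,0,0,0.012,-1],
    [0,0,0,0,0,0.005,-1],
    [0,0,0,0,0,0,-1],
  ],
)

```text
clock: 9.08
tcp_pos: [0.5462, -0.0771, 0.0691]
orientation: [-2.392, -2.034, 0.003]
contact_force: [0.8, 0.6, -3.0]
grip_width: 0.011
gripper_force: 50.3
```

```bash
cat > st.py <<'E'
from plan import *
from bench import grab_frame
L=(.51515,-.27406,-1.73);c,s=np.cos(L[2]),np.sin(L[2])
for i in range(3):
    t=grab_frame("top");p,R=pose()
y=R.as_matrix()[:,1];d=p[:2]-L[:2];o=telemetry.get_obs();f=o["contact_force"]
print("loader x %.4f y %.4f z %.4f yaw %.2f deg tilt %s"%(c*d[0]+s*d[1],-s*d[0]+c*d[1],p[2],np.degrees(np.arctan2(y[1],y[0])-np.pi/2-L[2]),R.as_matrix()[:2,2].round(4)))
print("F loader",[round(v,1) for v in(c*f[0]+s*f[1],-s*f[0]+c*f[1],f[2])],"M",o["moment"].round(2),"w",round(o["grip_width"],4),"t",round(o["clock"],2))
E
python3 st.py
```

```text
loader x -0.1991 y 0.0010 z 0.0710 yaw -0.14 deg tilt [ 0.0014 -0.0001]
F loader [np.float64(-0.2), np.float64(0.1), np.float64(-4.0)] M [-0.    0.04  0.01] w 0.0112 t 9.23
```

apply_moves(
  moves=[
    [0,0,0,0,-0.001,0.0025,-1],
    [0,0,0,-0.006,0,0,-1],
    [0,0,0,-0.006,0,0,-1],
    [0,0,0,-0.006,0,0,-1],
    [0,0,0,-0.006,0,0,-1],
    [0,0,0,-0.008,0,0,-1],
    [0,0,0,-0.008,0,0,-1],
    [0,0,0,0,0,0,-1],
  ],
)

```text
clock: 9.9
tcp_pos: [0.539, -0.1197, 0.068]
orientation: [2.396, 2.03, -0.001]
contact_force: [0.2, 0.6, -2.9]
grip_width: 0.0112
gripper_force: 50.3
```

```bash
python3 st.py
```

```text
loader x -0.1592 y -0.0008 z 0.0677 yaw -0.15 deg tilt [-0.0001  0.0003]
F loader [np.float64(0.7), np.float64(-0.5), np.float64(-3.2)] M [-0.03 -0.01 -0.03] w 0.0111 t 10.05
```

apply_moves(
  moves=[
    [0,0,-0.02,-0.005,0,0,-1],
    [0,0,0,-0.006,0,0,-1],
    [0,0,0,-0.006,0,0,-1],
    [0,0,0,-0.006,0,0,-1],
    [0,0,0,-0.006,0,0,-1],
    [0,0,0,-0.006,0,0,-1],
    [0,0,0,0,0,0,-1],
    [0,0,0,0,0,0,-1],
  ],
)

```text
clock: 10.72
tcp_pos: [0.5338, -0.152, 0.0678]
orientation: [2.392, 2.036, -0.0]
contact_force: [0.7, 1.0, -3.9]
grip_width: 0.0114
gripper_force: 50.3
```

```bash
python3 st.py
```

```text
loader x -0.1246 y -0.0008 z 0.0677 yaw 0.01 deg tilt [-0.0001  0.0004]
F loader [np.float64(-0.5), np.float64(0.6), np.float64(-3.7)] M [ 0.   -0.02 -0.01] w 0.0113 t 10.87
```

apply_moves(
  moves=[
    [0,0,0,0,0,0.001,-1],
    [0,0,0,0,0,0.0005,-1],
    [0,0,0,0,0,0.0005,-1],
    [0,0,0,0,0,0,-1],
    [0,0,0,0,0,0,-1],
    [0,0,0,0,0,0,-1],
    [0,0,0,0,0,0,-1],
    [0,0,0,0,0,0,-1],
  ],
)

```text
clock: 11.53
tcp_pos: [0.5341, -0.151, 0.0659]
orientation: [-2.391, -2.038, -0.001]
contact_force: [-1.9, 2.6, -0.3]
grip_width: 0.011
gripper_force: 50.9
```

```bash
python3 st.py
```

```text
loader x -0.1244 y -0.0008 z 0.0659 yaw -0.00 deg tilt [0.     0.0005]
F loader [np.float64(-2.9), np.float64(-2.2), np.float64(1.3)] M [0.55 0.26 0.  ] w 0.0112 t 11.68
```

The tray now carries its weight on the deck. Sliding it in further while held.

apply_moves(
  moves=[
    [0,0,0,-0.004,0,0,-1],
    [0,0,0,-0.005,0,0,-1],
    [0,0,0,-0.005,0,0,-1],
    [0,0,0,-0.005,0,0,-1],
    [0,0,0,-0.005,0,0,-1],
    [0,0,0,-0.004,0,0,-1],
    [0,0,0,0,0,0,-1],
    [0,0,0,0,0,0,-1],
  ],
)

```text
clock: 12.35
tcp_pos: [0.5292, -0.1809, 0.0659]
orientation: [2.392, 2.034, -0.001]
contact_force: [-1.0, -2.9, 0.1]
grip_width: 0.011
gripper_force: 50.9
```

```bash
python3 st.py
```

```text
loader x -0.0951 y -0.0008 z 0.0659 yaw -0.06 deg tilt [ 0.0002 -0.0011]
F loader [np.float64(3.2), np.float64(0.1), np.float64(0.3)] M [-0.52  0.16  0.03] w 0.0114 t 12.5
```

apply_moves(
  moves=[
    [0,0,0,0,0,0,1],
    [0,0,0,0,0,0,1],
    [0,0,0,0,0,0,1],
    [0,0,0,0,0,0,1],
    [0,0,0,0,0,0,1],
    [0,0,0,0,0,-0.015,1],
    [0,0,0,0,0,-0.025,1],
    [0,0,0,0,0,-0.025,1],
  ],
)

```text
clock: 13.17
tcp_pos: [0.5288, -0.1788, 0.1309]
orientation: [-2.39, -2.036, 0.003]
contact_force: [0.8, 0.3, -0.2]
grip_width: 0.0854
gripper_force: 0.0
```

apply_moves(
  moves=[
    [0,0,0,0,0,0,1],
    [0,0,0,0.02,0,0,-1],
    [0,0,0,0.03,0,0,-1],
    [0,0,0,0.03,0,0,-1],
    [0,0,0,0.025,0,0,-1],
    [0,0,0,0.01,0,0,-1],
    [0,0,0,0,0,0,-1],
    [0,0,0,0,0,0,-1],
  ],
)

```text
clock: 13.83
tcp_pos: [0.5476, -0.066, 0.1306]
orientation: [2.391, 2.038, -0.001]
contact_force: [0.9, -1.0, -0.3]
grip_width: 0.0006
gripper_force: 0.0
```

```bash
python3 st.py; python3 wl.py pics/w6.png
```

```text
loader x -0.2088 y -0.0009 z 0.1308 yaw -0.18 deg tilt [-0.0001 -0.0009]
F loader [np.float64(-0.1), np.float64(-0.2), np.float64(-0.2)] M [-0.01  0.05 -0.01] w 0.0001 t 13.98
[ 0.54738963 -0.06773459  0.13081034]
in loader: x -0.2088 y -0.0009 yaw err deg -0.18
```

View pics/w6.png

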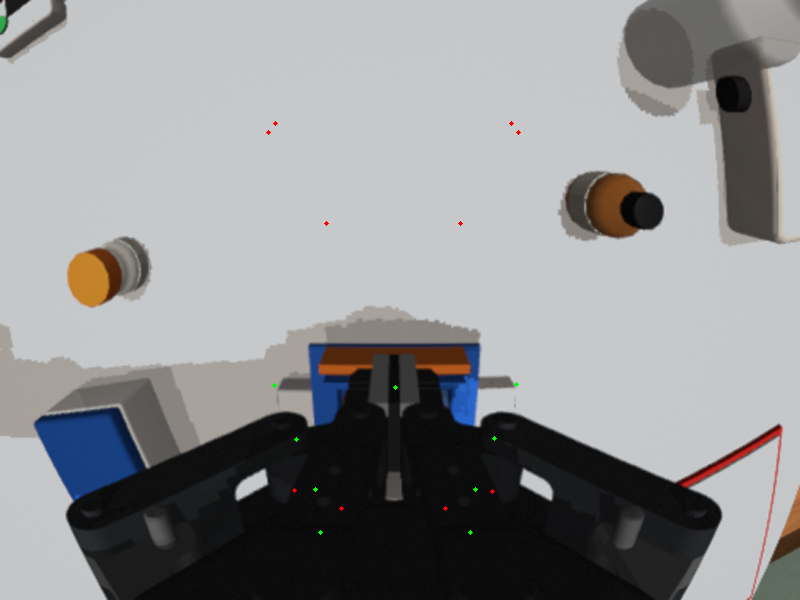

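The tray lies flat between the guides, its orange wall at (395,361), and the lip corners (277,378) and (515,378) match the model. Lowering behind the wall to push.

apply_moves(
  moves=[
    [0,0,0.03,0,0.001,0.015,-1],
    [0,0,0,0,0,0.025,-1],
    [0,0,0,0,0,0.025,-1],
    [0,0,0,0,0,0.016,-1],
    [0,0,0,0,0,0.009,-1],
    [0,0,0,-0.005,0,0,-1],
    [0,0,0,-0.005,0,0,-1],
    [0,0,0,0,0,0,-1],
  ],
)

```text
clock: 14.7
tcp_pos: [0.5476, -0.0779, 0.0419]
orientation: [2.396, 2.029, 0.001]
contact_force: [-0.5, -0.3, 0.9]
grip_width: -0.0002
gripper_force: 0.0
```

apply_moves(
  moves=[
    [0,0,0,-0.005,0,0,-1],
    [0,0,0,-0.005,0,0,-1],
    [0,0,0,-0.006,0,0,-1],
    [0,0,0,-0.006,0,0,-1],
    [0,0,0,-0.006,0,0,-1],
    [0,0,0,-0.006,0,0,-1],
    [0,0,0,-0.006,0,0,-1],
    [0,0,0,0,0,0,-1],
  ],
)

```text
clock: 15.37
tcp_pos: [0.5414, -0.1157, 0.0416]
orientation: [2.394, 2.032, 0.003]
contact_force: [0.6, 0.2, 1.1]
grip_width: -0.0002
gripper_force: 0.1
```

```bash
python3 st.py
```

```text
loader x -0.1606 y -0.0001 z 0.0409 yaw -0.22 deg tilt [-0.     -0.0004]
F loader [np.float64(0.2), np.float64(0.4), np.float64(-0.1)] M [-0.    0.03  0.01] w 0.0 t 15.52
```

apply_moves(
  moves=[
    [0,0,0,-0.006,0,0,-1],
    [0,0,0,-0.007,0,0,-1],
    [0,0,0,-0.007,0,0,-1],
    [0,0,0,-0.007,0,0,-1],
    [0,0,0,-0.007,0,0,-1],
    [0,0,0,-0.007,0,0,-1],
    [0,0,0,-0.006,0,0,-1],
    [0,0,0,0,0,0,-1],
  ],
)

```text
clock: 16.18
tcp_pos: [0.5324, -0.1639, 0.0408]
orientation: [2.396, 2.03, -0.002]
contact_force: [-0.4, 0.4, 0.0]
grip_width: -0.0002
gripper_force: 0.0
```

```bash
python3 st.py; python3 wl.py pics/w7.png
```

```text
loader x -0.1132 y -0.0004 z 0.0407 yaw -0.25 deg tilt [-0.0004 -0.0007]
F loader [np.float64(-0.1), np.float64(0.1), np.float64(-0.6)] M [ 0.01  0.02 -0.02] w 0.0005 t 16.33
[ 0.53269096 -0.16223237  0.04065228]
in loader: x -0.1132 y -0.0004 yaw err deg -0.25
```

View pics/w7.png

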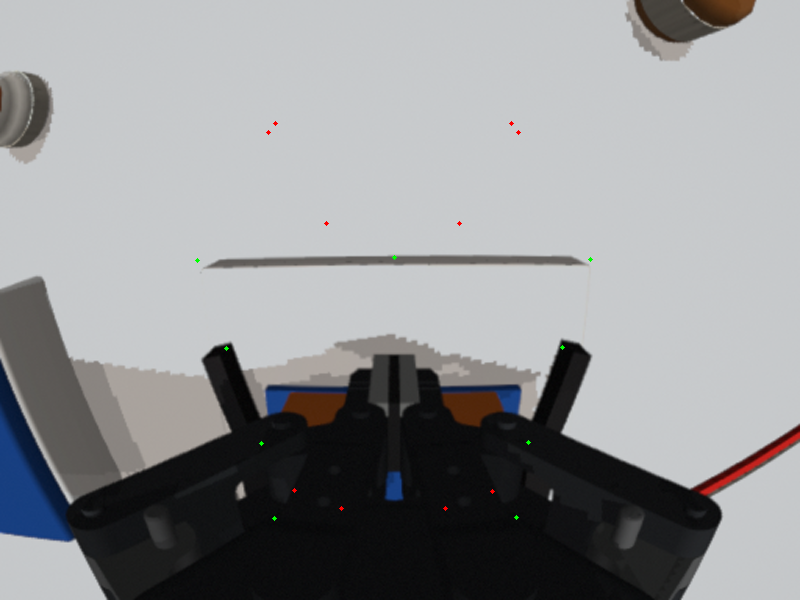

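The tray follows the pusher squarely, its wall visible at (395,405). On to the stop, slowly.

apply_moves(
  moves=[
    [0,0,0.03,-0.003,0,0,-1],
    [0,0,0,-0.003,0,0,-1],
    [0,0,0,-0.003,0,0,-1],
    [0,0,0,-0.003,0,0,-1],
    [0,0,0,-0.002,0,0,-1],
    [0,0,0,-0.001,0,0,-1],
    [0,0,0,-0.001,0,0,-1],
    [0,0,0,0,0,0,-1],
  ],
)

```text
clock: 17.05
tcp_pos: [0.5303, -0.1775, 0.0407]
orientation: [-2.398, -2.03, 0.0]
contact_force: [-0.0, 1.4, 0.5]
grip_width: 0.0001
gripper_force: 0.3
```

```bash
python3 st.py
```

```text
loader x -0.0978 y -0.0002 z 0.0409 yaw -0.39 deg tilt [ 0.0001 -0.0003]
F loader [np.float64(0.2), np.float64(-0.4), np.float64(-0.6)] M [0.09 0.06 0.01] w -0.0002 t 17.2
```

apply_moves(
  moves=[
    [0,0,-0.06,-0.001,0,0,-1],
    [0,0,0,-0.001,0,0,-1],
    [0,0,0,-0.001,0,0,-1],
    [0,0,0,-0.001,0,0,-1],
    [0,0,0,0,0,0,-1],
    [0,0,0,0,0,0,-1],
    [0,0,0,0,0,0,-1],
    [0,0,0,0,0,0,-1],
  ],
)

```text
clock: 17.87
tcp_pos: [0.5299, -0.1813, 0.0408]
orientation: [2.391, 2.037, 0.0]
contact_force: [0.2, 1.9, 0.6]
grip_width: -0.0
gripper_force: 0.9
```

```bash
python3 st.py
```

```text
loader x -0.0939 y -0.0002 z 0.0408 yaw -0.02 deg tilt [ 0.0002 -0.0002]
F loader [np.float64(-1.2), np.float64(0.9), np.float64(0.7)] M [ 0.34 -0.11 -0.01] w 0.0002 t 18.02
```

apply_moves(
  moves=[
    [0,0,0,-0.001,0,0,-1],
    [0,0,0,-0.001,0,0,-1],
    [0,0,0,-0.001,0,0,-1],
    [0,0,0,0,0,0,-1],
    [0,0,0,0,0,0,-1],
    [0,0,0,0,0,0,-1],
    [0,0,0,0,0,0,-1],
    [0,0,0,0,0,0,-1],
  ],
)

```text
clock: 18.68
tcp_pos: [0.5298, -0.1817, 0.0409]
orientation: [-2.388, -2.038, -0.003]
contact_force: [0.3, 7.0, 4.0]
grip_width: -0.0001
gripper_force: 3.9
```

```bash
python3 st.py
```

```text
loader x -0.0935 y -0.0002 z 0.0408 yaw 0.09 deg tilt [-0.0002  0.0029]
F loader [np.float64(-8.2), np.float64(-0.0), np.float64(2.9)] M [ 1.64 -0.19 -0.01] w -0.0002 t 18.83
```

Firm stop: 8 N with almost no travel, at the depth expected for home. One more small nudge, then back off and lift away.

apply_moves(
  moves=[
    [0,0,0,-0.001,0,0,-1],
    [0,0,0,0,0,0,-1],
    [0,0,0,0,0,0,-1],
    [0,0,0,0.003,0,0,-1],
    [0,0,0,0.005,0,0,-1],
    [0,0,0,0.012,0,0,-1],
    [0,0,0,0.025,0,0,-1],
    [0,0,0,0.035,0,0,-1],
  ],
)

```text
clock: 19.5
tcp_pos: [0.5414, -0.1085, 0.041]
orientation: [2.396, 2.029, -0.002]
contact_force: [0.7, 1.0, 0.4]
grip_width: -0.0002
gripper_force: 0.0
```

apply_moves(
  moves=[
    [0,0,0,0.035,0,0,-1],
    [0,0,0,0.035,0,-0.02,-1],
    [0,0,0,0.025,0,-0.03,-1],
    [0,0,0,0.025,0,-0.03,-1],
    [0,0,0,0.02,0,-0.03,-1],
    [0,0,0,0.02,0,-0.03,-1],
    [0,0,0,0.01,0,-0.02,-1],
    [0,0,0,0,0,0,-1],
  ],
)

```text
clock: 20.17
tcp_pos: [0.5717, 0.0659, 0.2051]
orientation: [2.385, 2.041, 0.012]
contact_force: [0.7, 1.0, -0.3]
grip_width: -0.0003
gripper_force: 0.0
```

```bash
python3 st.py; python3 - <<'E'
from h import *
from bench import grab_frame
L=(.51515,-.27406,-1.73)
t=grab_frame("top");s=grab_frame("scene")
P=np.array([[-85,-40,52],[-85,40,52],[-85,-50,25],[-85,50,25]])/1000
def cr(n,im,x,y,w,h,S):
    a=cv2.resize(im[y:y+h,x:x+w],None,fx=S,fy=S,interpolation=cv2.INTER_CUBIC)
    for q in proj(n,place(P,L)):cv2.circle(a,tuple(int(v) for v in ((q+.5-[x,y])*S-.5).round()),2,(0,255,0),-1)
    return a
a=cr("top",t,300,150,100,100,4);b=cr("scene",s,130,140,100,100,4)
c=np.hstack([cv2.resize(t,(400,200)),cv2.resize(s,(400,200))]);cv2.imwrite("pics/f.png",np.vstack([np.hstack([a,b]),c]))
E
```

```text
loader x -0.3398 y -0.0008 z 0.2001 yaw -0.02 deg tilt [-0.0009 -0.0005]
F loader [np.float64(0.7), np.float64(-0.3), np.float64(-0.5)] M [-0.   -0.   -0.02] w -0.0001 t 20.32
```

View pics/f.png

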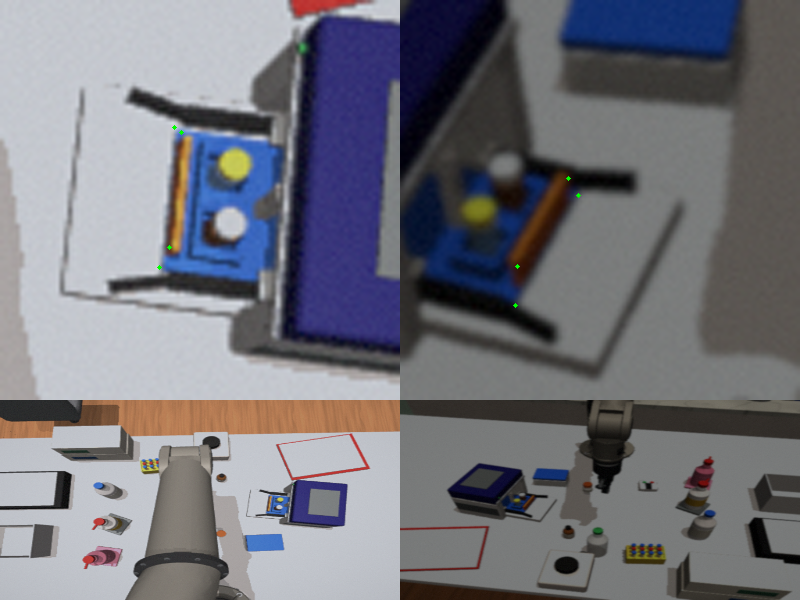

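The tray is home and flat. Its rear wall, at (182,190) in the top crop, is at or just past the modelled home line. The yellow and white vials stand, and the bystanders have not moved.

```bash
python3 -c "
from bench import order;print(order.hand_in())"
```

```text
the job is handed in; nothing more can be done
None
```

I primed the rinse pump, slid the tray nose-first against the back stop, let go, and handed the job in at about 20 s; the red and green vials were hidden in the housing and the cap's return wasn't checked up close.

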